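# Put the big square-cornered board away from the dish rack

### The arm

A 7-joint arm with a two-finger parallel gripper is mounted at the origin on the work surface. World frame = base frame: x ahead of the robot, y to its left, z up, the work surface at z = 0. Lengths are in m, angles in rad, forces in N, time in s.
With the tool pointing down it reaches from about 0.4 to 0.9 m from the base axis. Payload 5.6 kg.
Tool frame: the origin (TCP) lies midway between the tips of the shut fingers; the grasp point (between the pads) lies grasp_offset behind it (grasp_offset is the distance from the TCP to the grasp point, in m); z points along the fingers, y is the direction in which the jaws open and shut (so a half turn about z gives the same grasp; the last joint's range is limited). The gripper opens to 92 mm and grips with 3 to 60 N. Pads are 20 mm wide; open, the fingers measure 128 mm over their backs; the gripper's body (75 mm by 189 mm) begins 69 mm behind the grasp point.
Start: joints at [-1.332, 0.468, -0.012, 1.603, 0.006, 1.071, -0.056], TCP at [0.181, 0.624, 0.182] pointing down, gripper open.
Joint ranges: [-2.53, 2.53], [-0.31, 2.02], [-1.57, 1.55], [0.28, 2.44], [-1.29, 4.43], [0.15, 1.84], [-2.92, 2.92]. Speed limits (rad/s): [2.57, 2.57, 3.14, 3.14, 3.14, 3.14, 3.14].

### API

Orientations are given as a rotation vector (axis times angle).
In Python, from bench import * gives the robot as it stands. Calls block until the motion is done:
- goto(position, orientation): joint-space move of the TCP to a pose.
- movel(position, rate=0.15, rot=None, guard=None): straight line of the TCP; rot=None keeps the orientation; rate is the mean speed in m/s. With guard (N) it stops when the force on the tool has changed by that much, and returns True; else False.
- move_j(angles): joint-space move.
- move_gripper(opening): finger opening in m; the grip force is fixed at half the most; returns when the fingers have stopped.
- wait(seconds).
- ik(position, orientation): joint angles nearest the present ones, or None.
- get_obs(): the state.
- camera(name): name is "side" or "top" or "wrist"; returns a dict with "img" (420x560x3 uint8, blue, green, red), "fx", "fy", "cx", "cy" (pixels), "rvec" (rotation vector, rad) and "tvec" (3), from world to camera coordinates, as OpenCV has them. Camera axes: x right, y down, z forward; pixel columns grow to the right and rows downward; lengths in m; the calibration is good to about 2 mm. A picture is of the moment at which its call begins. There is no depth.
A pose or a line that the arm cannot do raises Unreachable and nothing moves.
- sign_off(): hands the job in, once; it reports no verdict.
The state is a dict: "t": time; "q": joint angles; "dq": joint speeds; "effort": joint torques, N m; "ee_pos": TCP position; "eef_rot": TCP orientation; "force": force on the tool from outside, world axes, zero at the start; "moment": the same for the moment, N m; "opening": finger opening in m.
Only numpy, scipy, OpenCV 4.12 (cv2) and the standard library are available. Lean on these libraries where they do the work, as an engineer would, in place of code of your own. Each camera call takes 0.05 s, during which the arm holds its last target.

### The job

Three small wooden boards are drying on edge in the slots of the teal dish rack. Draw the largest square-cornered one up out of its slot by its top edge, and stand it on edge in the empty wooden board stand on the worktop, lowering it right down to the stand's floor before you let go. Leave the arched board and the smaller board in the slots where they are.

Things in the scene. Friction and masses are not known exactly. Their poses are not given: they have to be found in the camera images.
- board: Board to move: light wood rectangle, 160 mm wide (x), 10 thick (y), 140 high (z up), about 0.15 kg, loose; origin at centre of underside. Stands on its long edge in one of three parallel slots of the fixed teal rack. Slots: 15 mm wide, floor 12 mm above the worktop, peg tops 56, rack rim 60 mm; 70 mm apart along the board's y. The underside must pass above 60 mm to come free.
- arched_board: Bystander in another slot, to stay there: same wood, also 10 mm thick, 130 mm wide, 132 mm high, its upper edge a half circle; its top is 144 mm above the worktop, the highest thing to carry the other board over. Origin: centre of its underside; x along its width, y its thickness, z up. An open bay at one end of the rack holds a sugar pot and a strainer, under 100 mm high.
- narrow_board: Bystander in another slot, to stay there: same wood, also 10 mm thick, square-cornered but smaller: 110 mm wide, 90 mm high. Origin: centre of its underside; x along its width, y its thickness, z up.
- stand: Empty stand of darker wood, fixed: a narrow open trough on a flat foot 208 x 80 mm. Origin: centre of underside, on the worktop; x along the trough, y across, z up. Trough inside 192 mm (x) by 36 mm (y), walls 8 thick, floor 8 and rim 65 mm above the worktop. The board fits either way round and may lean up to 25 degrees when let go. A glass tub 70 mm high stands 50 mm or more from its -y wall.
Not all that is in view belongs to the job. What is shaped like the board but orange or red is not meant.

How it is judged:
On the way, in this order (a step that is already met when the one before it is completed fails the run):
1. the board is held in the fingers, upright, wholly clear above the rack (height (world z) of board above 0.068 m and angle between board's own z axis and vertical below 0.4 rad and contact force between the fingers and board above 0.5 N), for 0.1 s.
2. the board, still held, is down in the stand's trough, its underside within 20 mm of the trough's floor (z of board in the frame of stand below 0.028 m and horizontal distance between board and stand below 0.03 m and contact force between the fingers and board above 0.5 N), for 0.1 s.
At the end, for the whole second after the job is handed in: The largest square-cornered board rests on its long edge in the stand: underside within 8 mm of the trough floor, centre within 30 mm of the trough centre, within 15 degrees of the trough line, leaning under 34 degrees; the other two boards within 20 mm of their start (z of board in the frame of stand between 0.002 and 0.016 m and horizontal distance between board and stand below 0.03 m and angle between the x axis of board and the x axis of stand, either way round below 0.26 rad and angle between board's own z axis and vertical below 0.6 rad and linear speed of board below 0.02 m/s and distance of each of arched_board, narrow_board from where it was at the start of the episode below 0.02 m); the robot touches nothing.
It fails at once if the arched board is lifted or shoved out of its place (over 20 mm) (distance of arched_board from where it was at the start of the episode above 0.02 m).
It fails at once if the smaller board is lifted or shoved out of its place (over 20 mm) (distance of narrow_board from where it was at the start of the episode above 0.02 m).
It also fails if it takes over 51 s, if anything falls off the work surface, if the arm or the gripper's body presses on something with over 40 N, if the wrist force passes 120 N, or if a joint passes its speed limit or range.

## Working session

There is one attempt and no reset: what is moved stays moved. The work goes in short steps, each a Python script; the robot and the scene stay as the last script left them, time stands still between calls to the robot, and variables do not carry over. Pictures are saved under pics/ and viewed, and the job is handed in when it is done.

```bash
mkdir -p pics; ls; python3 - <<'E'
from bench import *
import cv2
o=get_obs();print({k:o[k] for k in o if k in('t','ee_pos','eef_rot','opening','force')}, [k for k in o])
import bench; print(getattr(bench,'grasp_offset',None))
for n in("side","top","wrist"):
    c=camera(n);cv2.imwrite(f"pics/{n}0.png",c["img"]);print(n,c["fx"],c["cx"],c["cy"],c["rvec"],c["tvec"])
E
```

```text
pics
{'t': 0.0, 'ee_pos': array([0.18061985, 0.6237005 , 0.18062891]), 'eef_rot': array([-4.41204553e-01, -3.11031854e+00,  2.86229762e-03]), 'force': array([ 0.67508902, -0.60707806,  0.25987327]), 'opening': 0.0919643760703639} ['t', 'q', 'dq', 'effort', 'ee_pos', 'eef_rot', 'force', 'moment', 'opening']
0.0187
side 445.6719609626891 282.12233033523694 209.0650073881098 [ 2.34176845 -0.77929087  0.29905089] [-0.42701417  0.3396964   0.80674251]
top 537.3962002396427 273.33471581444064 210.42425956343905 [ 2.13310685 -2.19176144  0.14475321] [0.09566365 0.55926791 1.59116698]
wrist 314.10822435657894 275.63264196576057 206.8540799700589 [-2.30969433 -1.73339127 -0.26242526] [-0.6490074  -0.034722    0.39208784]
```

View pics/side0.png

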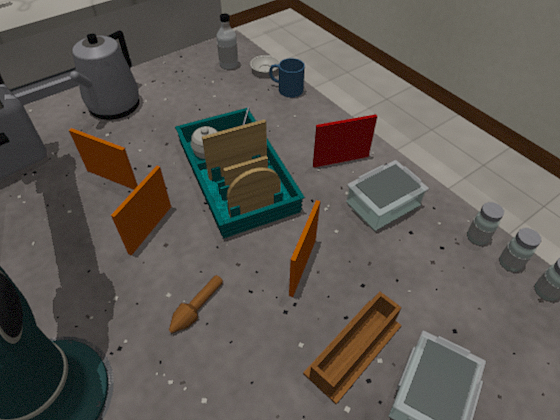

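View pics/top0.png

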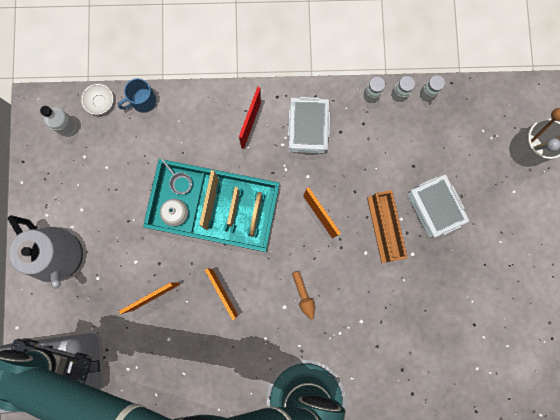

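View pics/wrist0.png

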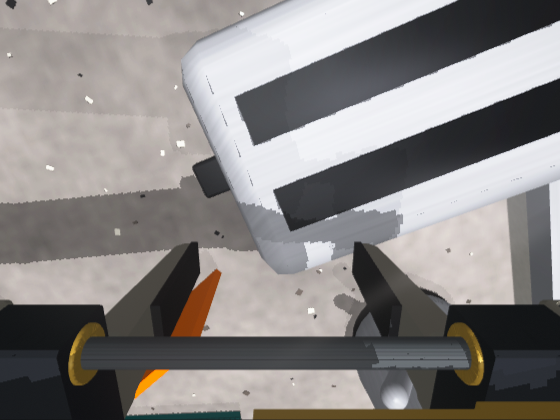

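The top view shows the rack at about (145–280, 160–250). The large board is next to the bay at about (209, 200), the small one is at (233, 208) and the arched one at (256, 214). The stand is at about (387, 227). I'll enlarge these areas.

```bash
python3 - <<'E'
import cv2
t=cv2.imread("pics/top0.png");s=cv2.imread("pics/side0.png")
cv2.imwrite("pics/c1.png",cv2.resize(t[155:255,140:285],None,fx=5.5,fy=5.5,interpolation=cv2.INTER_CUBIC))
cv2.imwrite("pics/c2.png",cv2.resize(t[180:275,355:475],None,fx=6,fy=6,interpolation=cv2.INTER_CUBIC))
cv2.imwrite("pics/c3.png",cv2.resize(s[105:235,170:305],None,fx=4.5,fy=4.5,interpolation=cv2.INTER_CUBIC))
E
```

```text
(no output)
```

View pics/c1.png

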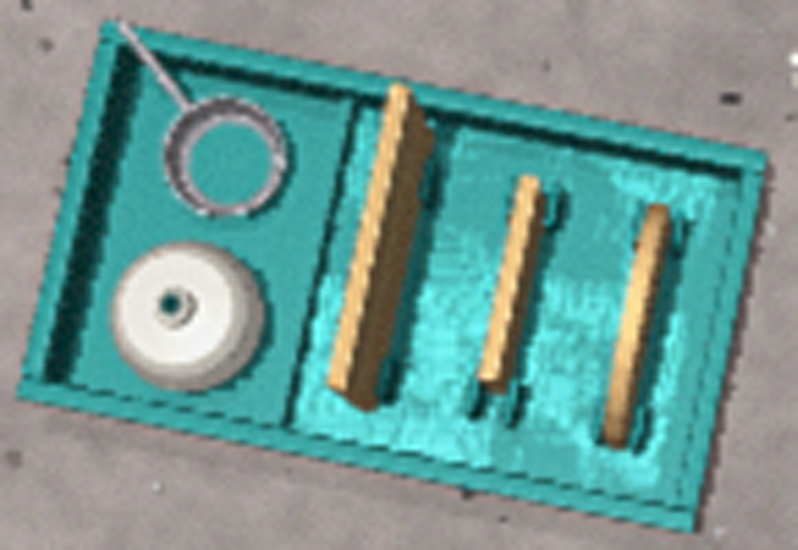

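View pics/c2.png

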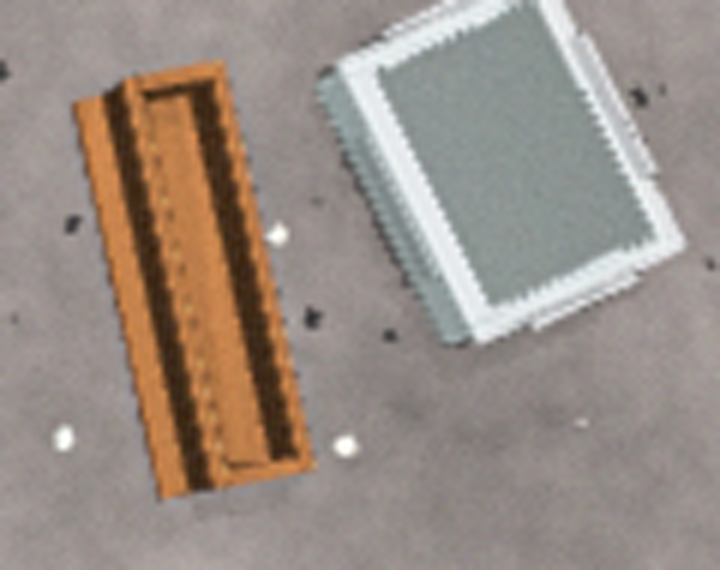

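View pics/c3.png

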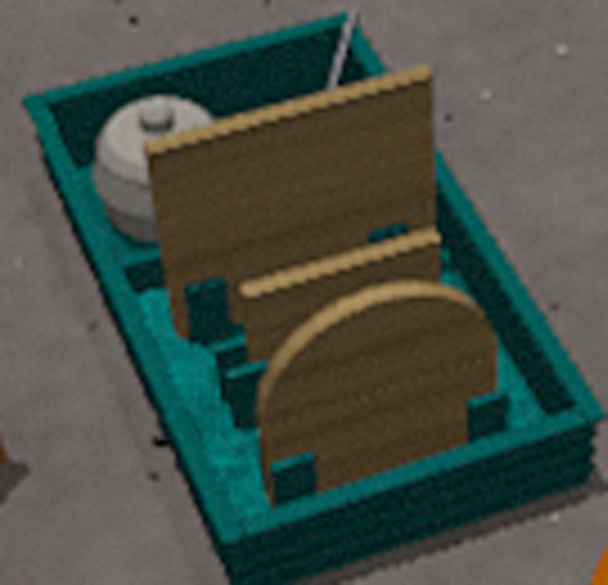

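```bash
cat > h.py <<'E'
import numpy as np, cv2, pickle
def ray(c,uv,z):
    R=cv2.Rodrigues(np.array(c["rvec"],float))[0];t=np.array(c["tvec"],float).ravel()
    d=R.T@np.array([(uv[0]-c["cx"])/c["fx"],(uv[1]-c["cy"])/c["fy"],1.]);o=-R.T@t
    return (o+d*(z-o[2])/d[2])
def proj(c,P):
    K=np.array([[c["fx"],0,c["cx"]],[0,c["fy"],c["cy"]],[0,0,1.]])
    return cv2.projectPoints(np.atleast_2d(np.array(P,float)),np.array(c["rvec"],float),np.array(c["tvec"],float),K,None)[0][:,0]
def full(p,s,x0,y0): return ((p[0]+.5)/s-.5+x0,(p[1]+.5)/s-.5+y0)
E
python3 - <<'E'
from bench import *
from h import *
T=camera("top");S=camera("side")
a=ray(T,full((400,88),5.5,140,155),.152)[:2];b=ray(T,full((340,387),5.5,140,155),.152)[:2]
print("board top",a,b,(a+b)/2,np.linalg.norm(a-b),np.degrees(np.arctan2(*(a-b)[::-1])))
a=ray(S,full((432,72),4.5,170,105),.152)[:2];b=ray(S,full((150,148),4.5,170,105),.152)[:2]
print("board side",a,b,(a+b)/2,np.linalg.norm(a-b),np.degrees(np.arctan2(*(a-b)[::-1])))
q=np.array([ray(T,full(p,6,355,180),.065)[:2] for p in[(125,80),(226,62),(314,466),(213,485)]])
print("stand",q,q.mean(0),[np.linalg.norm(q[i]-q[(i+1)%4]) for i in range(4)],np.degrees(np.arctan2(*(q[0]+q[1]-q[2]-q[3])[::-1])))
f=np.array([ray(T,full(p,6,355,180),0)[:2] for p in[(75,103),(163,497)]]);print("foot edge",f,f[0]-f[1])
for nm,p in(("narrow",((530,178,.102),(490,382,.102))),("arch",((638,322,.144),))):
    print(nm,[ray(T,full(x[:2],5.5,140,155),x[2])[:2] for x in p])
o=get_obs();print(o["t"])
E
```

```text
board top [0.66506362 0.25116814] [0.51156114 0.28368685] [0.58831238 0.2674275 ] 0.15690914112008664 -11.960978150010387
board side [0.66824309 0.24549963] [0.5149547  0.28164636] [0.5915989  0.26357299] 0.15749259094480791 -13.268452990090548
stand [[ 0.60235703 -0.22508901]
 [ 0.61008895 -0.27589315]
 [ 0.40867127 -0.30808608]
 [ 0.40076242 -0.25799437]] [ 0.50546992 -0.26676565] [np.float64(0.05138913011194191), np.float64(0.20397418104183385), np.float64(0.05071222505677982), np.float64(0.204262460226262)] 9.17569158658205
foot edge [[ 0.60088757 -0.21194179]
 [ 0.39696666 -0.24685979]] [0.20392091 0.034918  ]
narrow [array([0.62497   , 0.18816661]), array([0.5170872 , 0.21120796])]
arch [array([0.54169695, 0.13195867])]
0.25
```

Board top edge: centre is about (0.590, 0.266) with yaw about −12.5°. Stand: centre is about (0.505, −0.2675) with yaw about 9.4°. Next I'll move above the board and check with the wrist camera.

```bash
cat >> h.py <<'E'
def down(yawdeg):
    h=np.radians(yawdeg)/2
    return np.pi*np.array([np.cos(h),np.sin(h),0])
E
python3 - <<'E'
from bench import *
from h import *
print(ik([.59,.266,.22],down(167.5)),ik([.505,-.2675,.30],down(189.4)),ik([.505,-.2675,.114],down(189.4)))
movel([.181,.624,.26])
goto([.59,.266,.25],down(167.5))
o=get_obs();print(o["t"],o["ee_pos"],o["force"])
W=camera("wrist");cv2.imwrite("pics/w1.png",W["img"])
T=camera("side");cv2.imwrite("pics/s1.png",T["img"])
for n,x in(("top",[(.66665,.24904,.152),(.5126,.2829,.152)]),): print(proj(W,x),proj(T,x))
pickle.dump({k:W[k] for k in W},open("w1.pkl","wb"))
E
```

```text
[-0.60341481  0.42797354  0.17530103  1.58011071 -0.07972661  1.14051804
  0.94230049] [-0.44026092  0.37311535  1.14524113  1.70494222 -0.35243575  1.2935869
  2.51272425] [-0.28240124  0.57383085  0.96131851  1.90304342 -0.5712408   0.96710996
  2.67957163]
2.8833 [0.58924148 0.26762251 0.24987116] [-0.8101724  -0.12792878 -0.05429789]
[[274.484953   267.98520636]
 [274.1344292  114.10198493]] [[264.2228189  120.10513515]
 [201.78829968 137.60918848]]
```

View pics/w1.png

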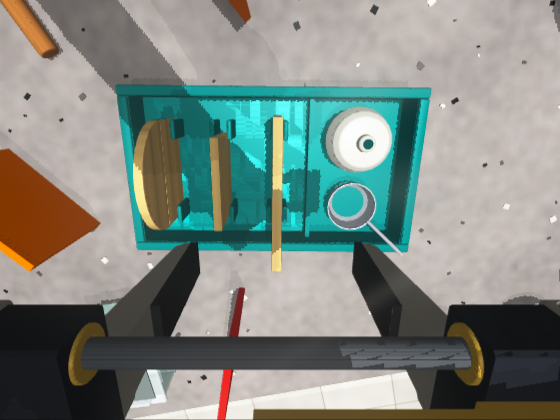

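View pics/s1.png

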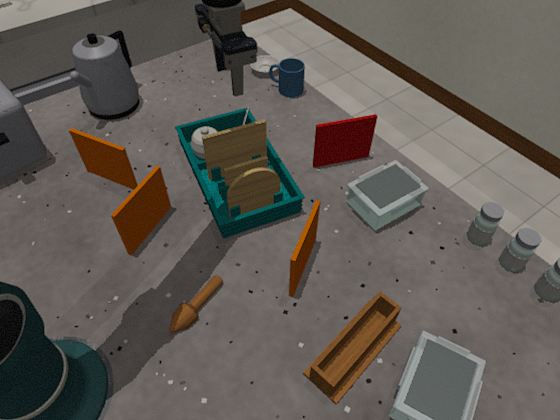

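The wrist view looks straight down on the board's top edge, which runs from (278, 116) to (277, 271). My estimate projects about 3 px off, so I'll refine it.

```bash
python3 - <<'E'
import cv2
from h import *
W=pickle.load(open("w1.pkl","rb"))
a=cv2.resize(W["img"][100:140,255:300],None,fx=8,fy=8,interpolation=cv2.INTER_CUBIC)
b=cv2.resize(W["img"][240:280,255:300],None,fx=8,fy=8,interpolation=cv2.INTER_CUBIC)
cv2.imwrite("pics/w1c.png",np.hstack([a,b]))
p=[ray(W,u,.152)[:2] for u in((277.5,270.5),(278,116))];print(p,(p[0]+p[1])/2,np.linalg.norm(p[0]-p[1]),np.degrees(np.arctan2(*(p[0]-p[1])[::-1])))
E
```

```text
[array([0.67028002, 0.25154348]), array([0.51500487, 0.28601323])] [0.59264245 0.26877835] 0.15905513890828324 -12.516201758836619
```

View pics/w1c.png

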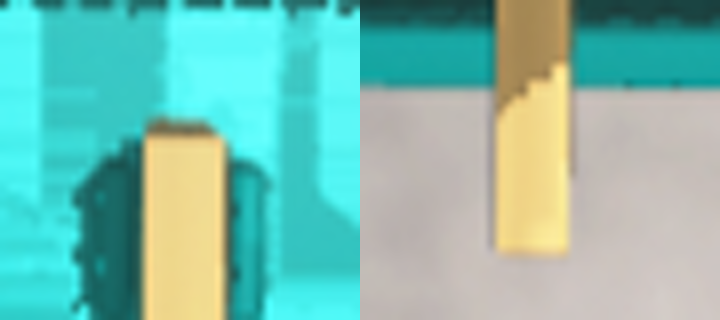

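```bash
python3 - <<'E'
from bench import *
from h import *
d=down(167.5)
movel([.591,.267,.19],rot=d)
o=get_obs();print(o["ee_pos"],o["eef_rot"],d)
g=movel([.591,.267,.118],rate=.08,guard=8)
o=get_obs();print(g,o["t"],o["ee_pos"],o["force"])
move_gripper(.03);o=get_obs();print(o["t"],o["opening"],o["force"])
W=camera("wrist");cv2.imwrite("pics/w2.png",W["img"])
E
```

```text
[0.59125141 0.26729584 0.19039068] [3.41670847e-01 3.12260610e+00 2.50402497e-04] [0.34201537 3.12292009 0.        ]
False 4.5833 [0.59144017 0.26719938 0.11856072] [-0.10403234  0.08696822  0.59326425]
5.5917 0.02983016718003776 [ 0.38317331 -0.18429689 -0.35355727]
```

View pics/w2.png

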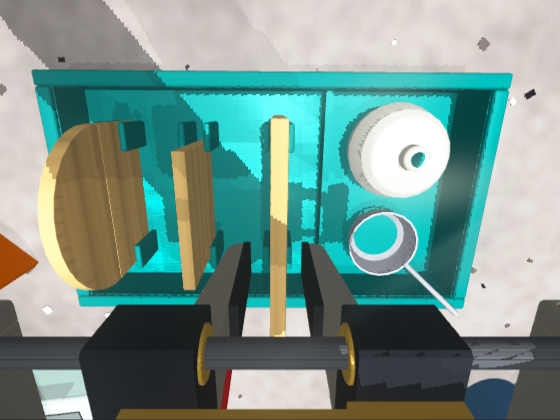

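The board (column about 279) is centred between the fingertips, which sit at about (240, 250) and (312, 250). I'll grip it and lift.

```bash
python3 - <<'E'
from bench import *
from h import *
move_gripper(.0);o=get_obs();print(o["t"],o["opening"],o["force"],o["ee_pos"])
if o["opening"]>.006:
    g=movel([.591,.267,.148],rate=.06,guard=15);o=get_obs();print(g,o["t"],o["ee_pos"],o["force"],o["opening"],o["moment"])
    if not g:
        g=movel([.591,.267,.30],rate=.1,guard=15);o=get_obs();print(g,o["t"],o["ee_pos"],o["force"],o["opening"],o["moment"])
W=camera("wrist");cv2.imwrite("pics/w3.png",W["img"]);pickle.dump(W,open("w3.pkl","wb"))
W=camera("side");cv2.imwrite("pics/s3.png",W["img"])
E
```

```text
6.125 0.00798170356509625 [-0.20068572 -0.78970987  0.1202164 ] [0.5910114  0.2669908  0.11800139]
False 6.775 [0.59091394 0.26695858 0.1481085 ] [-0.30484586  0.68222579 -2.66022388] 0.008108103862521433 [0.02764565 0.03360928 0.02198098]
False 8.4417 [0.59066601 0.26687896 0.29919288] [-0.65670618  0.62535714 -1.5548462 ] 0.007966225206182787 [-0.00900503  0.0465501   0.01828745]
```

View pics/w3.png

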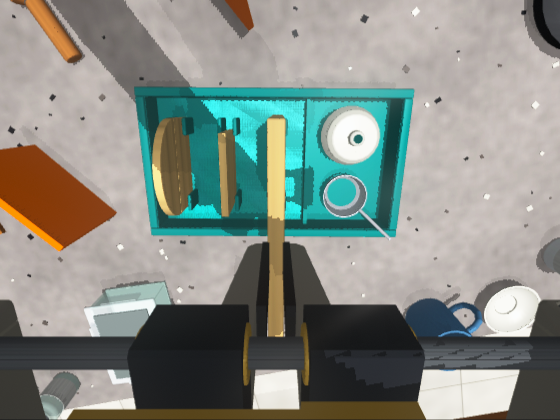

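View pics/s3.png

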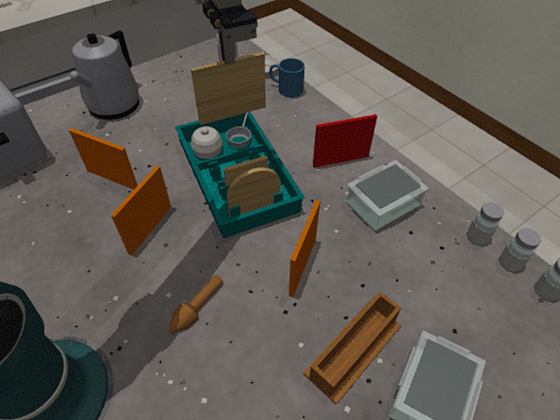

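The large board is held upright, spanning about (195–265, 55–120) in the side view, with its underside about 0.19 m up. The other two boards haven't moved. I'll carry it over the stand.

```bash
python3 - <<'E'
from bench import *
from h import *
d=down(189.4)
try: movel([.505,-.2675,.30],rate=.15,rot=d)
except Unreachable as e:
    print("unreach",e); goto([.505,-.2675,.30],d)
wait(.3)
o=get_obs();print(o["t"],o["ee_pos"],o["eef_rot"],d,o["q"],o["opening"],o["force"])
for n in("side","top","wrist"):
    c=camera(n);cv2.imwrite(f"pics/{n}4.png",c["img"]);pickle.dump(c,open(n+"4.pkl","wb"))
E
```

```text
12.6 [ 0.50502745 -0.26743307  0.30002178] [-2.57580112e-01  3.13099675e+00  3.43590697e-05] [-0.25741742  3.13102869  0.        ] [ 0.03519718  0.23988568  0.47930532  1.68051272 -0.11577079  1.24937622
  2.27439716] 0.0077508502113230685 [ 0.2826703   0.36501375 -1.60581619]
```

View pics/wrist4.png

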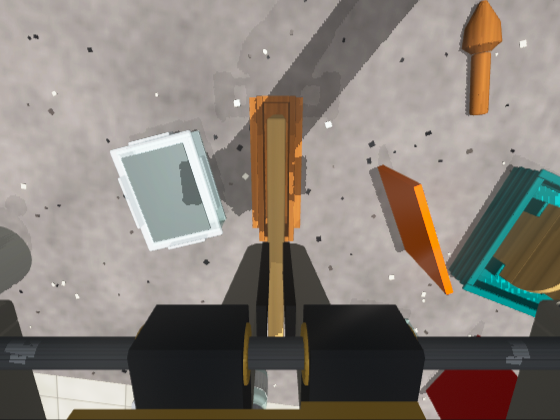

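View pics/side4.png

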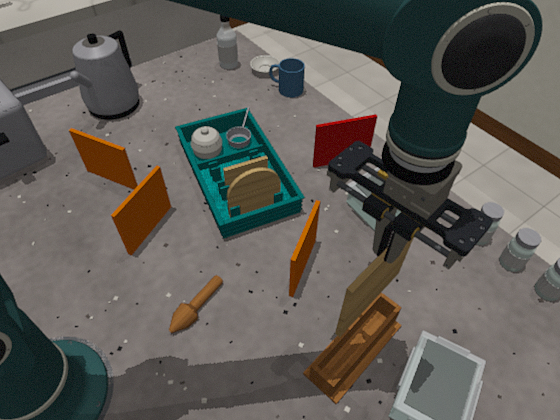

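View pics/top4.png

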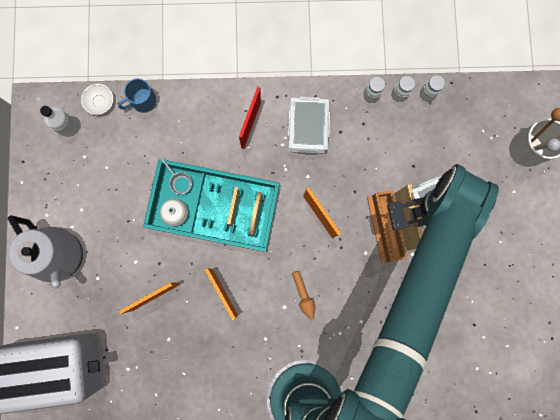

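In the wrist view the board edge is at column about 277 and the stand at about 252–302. I'll enlarge the crop and measure the trough.

```bash
python3 - <<'E'
from h import *
W=pickle.load(open("wrist4.pkl","rb"))
cv2.imwrite("pics/w4c.png",cv2.resize(W["img"][85:255,225:330],None,fx=3.5,fy=3.5,interpolation=cv2.INTER_CUBIC))
c=np.array([.505,-.2675]);a=np.radians(9.4);x=np.array([np.cos(a),np.sin(a)]);y=np.array([-x[1],x[0]])
P=[[*(c+sx*.104*x+sy*.026*y),.065] for sx in(1,-1) for sy in(1,-1)]
q=proj(W,P);print(q,(q-[225,85]+.5)*3.5-.5)
P=[[*(c+sx*.104*x+sy*.04*y),.0] for sx in(1,-1) for sy in(1,-1)]
q=proj(W,P);print((q-[225,85]+.5)*3.5-.5)
E
```

```text
[[293.64767084 238.62710076]
 [259.18279923 238.67171266]
 [296.1224877   92.01115544]
 [256.48370208  92.07246236]] [[241.51684794 538.94485267]
 [120.88979731 539.10099431]
 [250.17870694  25.78904403]
 [111.44295729  26.00361827]]
[[262.94945022 486.37845558]
 [ 98.85694562 486.59509713]
 [273.27409946  33.52709937]
 [ 87.77218744  33.81329523]]
```

View pics/w4c.png

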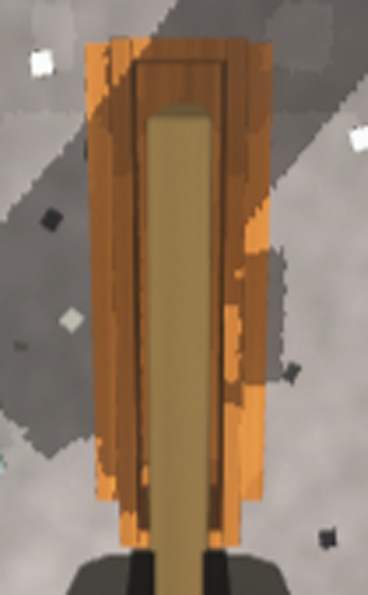

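The trough axis lines up with the prediction to within 1 mm, and the stand sits about 3 mm further along +x. I'll lower with a guard.

```bash
python3 - <<'E'
from bench import *
from h import *
x,y=.507,-.2672
g=movel([x,y,.20],rate=.12,guard=12);o=get_obs();print(g,o["t"],o["ee_pos"],o["force"])
if not g:
  g=movel([x,y,.125],rate=.08,guard=10);o=get_obs();print(g,o["t"],o["ee_pos"],o["force"])
  if not g:
    g=movel([x,y,.108],rate=.02,guard=5);o=get_obs();print(g,o["t"],o["ee_pos"],o["force"],o["opening"])
for n in("side","wrist"):
    c=camera(n);cv2.imwrite(f"pics/{n}5.png",c["img"])
E
```

```text
False 13.7333 [ 0.50749797 -0.26757341  0.2007686 ] [ 0.50900473 -0.49467173 -1.68166014]
False 14.8167 [ 0.50738425 -0.26748856  0.12550318] [-0.10752015  0.90679482 -2.10131115]
True 15.4083 [ 0.50705215 -0.26737614  0.11390921] [0.25951672 0.35330752 4.09509488] 0.008004107793121107
```

View pics/side5.png

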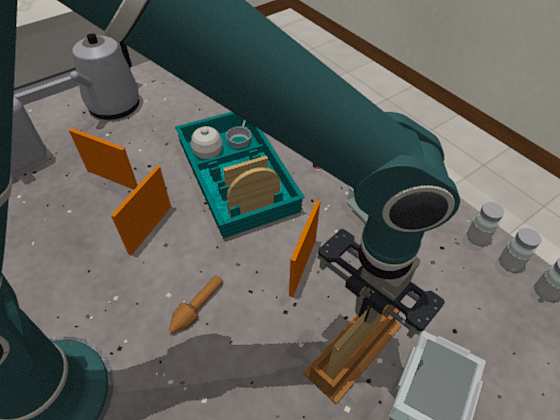

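View pics/wrist5.png

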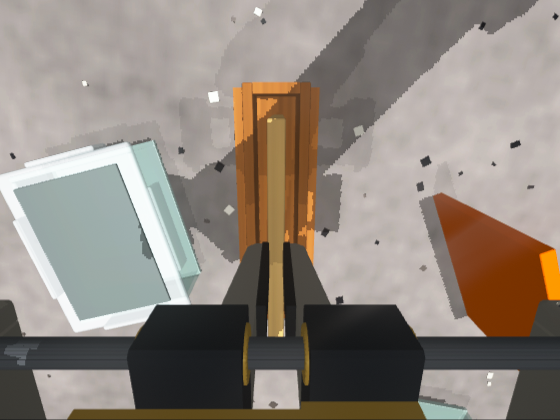

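The board touched down at TCP z = 0.1139, which is where the trough floor should be, and it sits inside the trough. I'll open a little first and look.

```bash
python3 - <<'E'
from bench import *
from h import *
move_gripper(.022);wait(.5);o=get_obs();print(o["t"],o["opening"],o["force"],o["moment"])
c=camera("wrist");cv2.imwrite("pics/w6.png",c["img"])
E
```

```text
16.4083 0.021996524698855394 [-0.23988848 -0.39544076 -0.61756061] [ 0.03717643  0.07853041 -0.02928924]
```

View pics/w6.png

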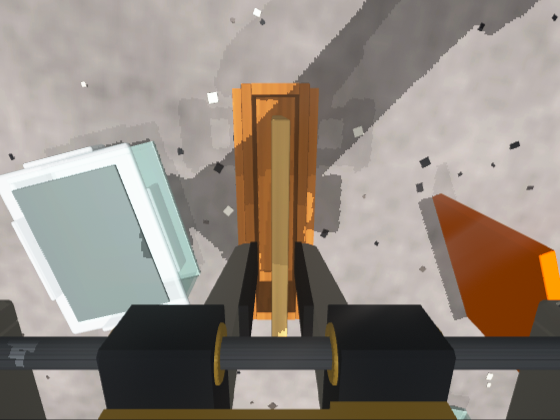

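The board now leans slightly on the finger on the image-right side. I'll let it down gently onto the trough wall by opening in steps.

```bash
python3 - <<'E'
from bench import *
from h import *
for w in(.034,.046,.058,.07,.091):
    move_gripper(w);o=get_obs();print(o["t"],o["opening"],o["force"])
wait(.3);c=camera("wrist");cv2.imwrite("pics/w7.png",c["img"]);print(get_obs()["force"])
E
```

```text
16.8417 0.0336115834119525 [ 0.70894445 -0.77282311  0.24378725]
17.225 0.0462579305820701 [-0.59905597  0.46963033  0.42614954]
17.6083 0.058090467609609744 [ 0.3014706  -0.31694622  0.70632387]
17.9917 0.0699550479460993 [ 0.36221249 -0.93041492  0.53118842]
18.4833 0.09098746880207749 [-0.22087672 -0.17889368  0.57839015]
[-0.55633474 -0.70007969  0.22344569]
```

View pics/w7.png

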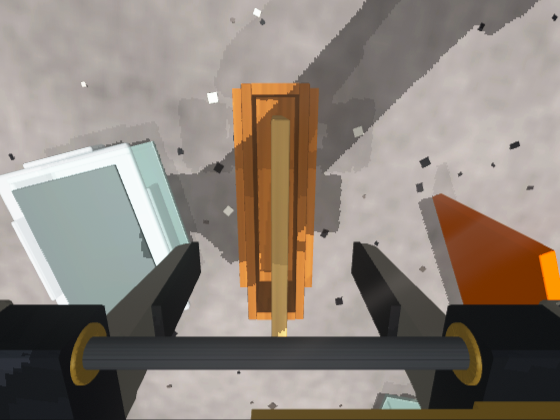

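The board stands upright by itself at column about 280, and both fingers are well clear at about (198, 245) and (355, 245). I'll retreat straight up.

```bash
python3 - <<'E'
from bench import *
from h import *
o=get_obs();p=o["ee_pos"]
movel([p[0],p[1],.21],rate=.06,guard=6)
movel([p[0],p[1],.30],rate=.15)
o=get_obs();print(o["t"],o["ee_pos"],o["force"])
q=np.array(o["q"]);print(ik([.40,-.10,.40],down(189.4)))
goto([.42,0.0,.40],down(189.4))
for n in("side","top"):
    c=camera(n);cv2.imwrite(f"pics/{n}8.png",c["img"]);pickle.dump(c,open(n+"8.pkl","wb"))
print(get_obs()["t"])
E
```

```text
21.35 [ 0.50582374 -0.26638011  0.29909791] [0.04393129 0.30363995 0.78855118]
[-0.26592336 -0.14703072  0.37790232  1.83058531  0.05449214  1.44797813
  1.83644834]
22.5917
```

View pics/side8.png

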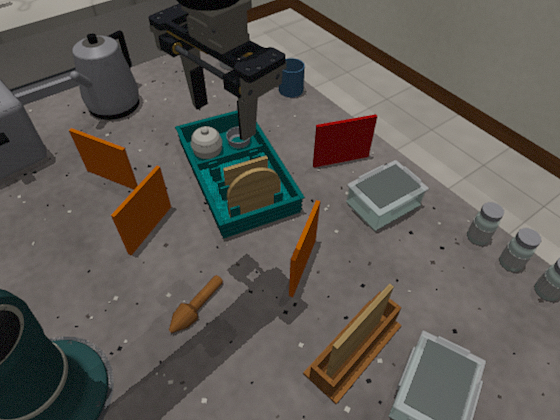

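View pics/top8.png

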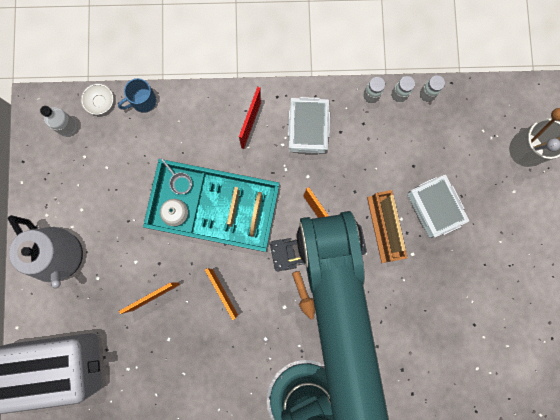

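The board stands in the trough: (335–393, 287–372) in the side view, column about 391 in the top view. The small and arched boards are still in their slots at (233, 208) and (256, 214), and the arm is clear of everything.

```bash
python3 - <<'E'
from bench import *
o=get_obs();print(o["t"],o["force"]);sign_off()
E
```

```text
22.5917 [0.70073239 0.80238721 0.73497303]
the job is handed in; nothing more can be done
```

I drew the largest square-cornered board up out of the rack by its top edge and carried it upright over the other boards to the stand. I lowered it until it touched the trough floor (contact at TCP z = 0.114, as expected), then released it. I handed the job in at 22.6 s; sign-off gives no verdict.

In the last pictures the board stands nearly upright and centred in the stand. The arched and smaller boards look unmoved in their slots, and the gripper is clear with no contact force. I judged these by eye and did not measure the final poses.

Before release, the camera estimates of the board's position differed by up to about 4 mm. The wrist view put the stand about 3 mm further along x than my first estimate. I corrected for both before gripping and lowering. No check failed.

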